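Stir the stone sample and park the stirring tube on its spigot

ROBOT

A 6-joint arm with a two-finger parallel gripper is mounted at the origin on the work surface. World frame = base frame: x ahead of the robot, y to its left, z up, the work surface at z = 0. Lengths are in m, angles in rad, forces in N, time in s.
With the tool pointing down it reaches from about 0.375 to 0.925 m from the base axis. Payload 5.7 kg.
Tool frame: the origin (TCP) lies on the front face of the gripper's body, between the roots of the fingers; the fingertips stand 80 mm ahead of it and the grasp point (between the pads) lies 61 mm ahead of it; z points along the fingers, y is the line along which they close (so a half turn about z gives the same grasp; the last joint's range is limited). The gripper opens to 88 mm and grips with 3 to 60 N. Pads are 20 mm wide; open, the fingers measure 115 mm over their backs; the gripper's body (75 mm by 178 mm) begins 61 mm behind the grasp point.
Start: joints at [-1.244, 0.359, 1.51, -0, 1.272, -0.115], TCP at [0.257, -0.542, 0.303] pointing down, gripper open.
Joint ranges: [-2.97, 2.97], [-1.01, 2.36], [0.21, 2.38], [-0.96, 4.11], [0.2, 2.71], [-2.98, 2.98]. Speed limits (rad/s): [2.39, 2.39, 3.14, 3.14, 3.14, 3.14].

INTERFACE

Orientations are given as a unit quaternion [x, y, z, w].
In Python, from cell import robot, cams, nets gives the robot as it stands.
- The arm moves only by the tool move_arm, never from a script. Its argument "motion" is a list of rows, each an object with "claw": the closure, from 0 (fully open) to 1 (shut); "xyz": the shift along the tool's x, y, z in cm, a list of three; "yaw": the turn about the tool's z in degrees. A call has 1 to 8 rows; each row shifts and turns the commanded pose from where the row before left it, along the tool's axes as they then stand; what a row does not reach is not made up. A row lasts 1/8 s, in which the tool goes at most 62.5 mm and 10.7 degrees, less where a joint would pass 70% of its speed; a pose out of reach is approached as far as the arm can. A call with a gripper value outside its range is refused whole. The fingers move at their own pace and stop on an object; the grip force is fixed at half the most. Time passes only in rows, so rows that do not move let the fingers close. It gives the time, the measured TCP pose, the force, the opening and the grip force at its end, in the units of the state.
- robot.get_state(): the state, without advancing time (a new reading comes with each control period).
- cams.snapshot(name): name is "side" or "top"; returns the picture (480x640x3 uint8, red, green, blue); there is no depth.
- cams.camera_info(name): a dict with "K" (3x3 intrinsics, pixels), "k1" (the pictures are not rectified: a ray, as slopes to the right and down, at radius r is drawn at 1 + k1 r^2 times it, then the intrinsics apply), "eye" and "rotation" of the camera in the world. Camera axes: x right, y down, z forward; pixel columns grow to the right and rows downward; lengths in m; the calibration is good to about 2 mm. A picture is of the moment at which its call begins. camera_info takes no time and is no camera call.
- robot.sign_off(): hands the job in; it is judged then, once.
Trained networks look in the newest picture that a camera, given by its name, has taken for a name from the list of things; names that differ only in an ending like _2 or _b are one class to them, and where a whole thing is asked for, a point or a joint stands for the part that bears it (a point fixed in the world has none). Each returns a list of dicts, best first, with "p" (0 to 1); they miss things now and then, are a little off and sometimes report something else, mostly with a low value. They report only what shows in the picture. A call takes as long as a camera call.
- nets.look_for(target, camera): "pixel" ([column, row] in pixels, amid what is visible of it).
- nets.tip_of(target, camera): "pixel" ([column, row] in pixels: a listed point, or the origin of a listed thing).
The state is a dict: "time_s": time; "joint_pos": joint angles; "dq": joint speeds; "joint_efforts": joint torques, N m; "tool_pos": TCP position; "tool_rot": TCP orientation; "contact_force": force on the tool from outside, world axes, zero at the start; "ft_torque": the same for the moment, N m; "opening": finger opening in m; "grasp_force": force on a finger pad.
Only numpy, scipy, OpenCV 4.12 (cv2) and the standard library are available. Lean on these libraries where they do the work, as an engineer would, in place of code of your own. Each camera call takes 0.05 s, during which the arm holds its last target. There are 200 camera calls.

TASK

Stir the pebbles in the steel bowl with the lower end of the aluminium tube until nearly all of them lie clearly elsewhere than before, keeping every pebble in the bowl. Then push the tube upright over the slim spigot (not the thick one) until it sits fully home on the stand's foot; guide it all the way down and do not let it drop, and let go. Leave the other things on the bench where they are.

Things in the scene. Friction and masses are not known exactly. Their poses are not given: they have to be found in the camera images.
- tube: the stirring tube: plain aluminium tube, open at both ends, 150 mm long, 30 mm outside, 22 mm bore, about 0.14 kg; stands upright and free on the bench. Origin at the centre of its lower end, z along the tube to the top end.
- bowl: round open steel bowl, fixed to the bench: 55 mm high, 170 mm wide at the foot and 196 mm at the rim, wall 4 mm, inner floor 5 mm above the bench and about 160 mm wide. Origin at the centre of its underside on the bench, z up.
- slim_stand: drying stand with the slim spigot, fixed to the bench: flat round steel foot 90 mm wide and 12 mm thick, from its middle an upright round spigot 18 mm wide that reaches 72 mm above the bench, its top 10 mm tapering to 8 mm. Origin at the centre of the foot's underside on the bench, z up. The tube is home when its lower end rests on the foot, 12 mm above the bench.
- spigot_tip (a point): centre of the top of the slim spigot, 72 mm above the bench
- thick_stand: a like stand, fixed, whose spigot is 34 mm wide (tapering to 24 mm), 72 mm above the bench: too thick for the tube. Origin at the centre of the foot's underside.
- pebble0: one of six flat round grey or whitish pebbles, about 27 mm wide and 17 mm thick, 16 g, lying in a ring on the bowl's floor, the middle of the bowl left clear at the start. Origin at the centre of its underside.
- pebble1: one of six flat round grey or whitish pebbles, about 27 mm wide and 17 mm thick, 16 g, lying in a ring on the bowl's floor, the middle of the bowl left clear at the start. Origin at the centre of its underside.
- pebble2: one of six flat round grey or whitish pebbles, about 27 mm wide and 17 mm thick, 16 g, lying in a ring on the bowl's floor, the middle of the bowl left clear at the start. Origin at the centre of its underside.
- pebble3: one of six flat round grey or whitish pebbles, about 27 mm wide and 17 mm thick, 16 g, lying in a ring on the bowl's floor, the middle of the bowl left clear at the start. Origin at the centre of its underside.
- pebble4: one of six flat round grey or whitish pebbles, about 27 mm wide and 17 mm thick, 16 g, lying in a ring on the bowl's floor, the middle of the bowl left clear at the start. Origin at the centre of its underside.
- pebble5: one of six flat round grey or whitish pebbles, about 27 mm wide and 17 mm thick, 16 g, lying in a ring on the bowl's floor, the middle of the bowl left clear at the start. Origin at the centre of its underside.
- jar: bystander: closed amber jar, 54 mm wide, 70 mm high; origin at the centre of its underside
- jug: bystander: white plastic measuring mug, 90 mm wide, 100 mm high, with a handle on its +y side; origin at the centre of its underside
- ink_bottle: bystander: small black bottle, 34 mm wide, 55 mm high; origin at the centre of its underside
- pen_cup: bystander: white ceramic cup with pens, 72 mm wide, 95 mm high, pens up to 156 mm; origin at the centre of its underside
- spoon: bystander: spoon lying on the bench, its handle towards its own -x; origin at the middle of its underside

How it is judged:
By the outcome, as a careful person would: the job done as asked, in the order asked, and still so for the second after the job is handed in, with the robot touching nothing.
It also fails if it takes over 72 s, if anything falls off the work surface, if the arm or the gripper's body presses on something with over 40 N, if the wrist force passes 120 N, or if a joint passes its speed limit or range.

## Working session

There is one attempt and no reset: what is moved stays moved. The work goes in short steps, Python scripts to look and compute and a tool call to move; the robot and the scene stay as the last step left them, time stands still between calls to the robot, and variables do not carry over. Pictures are saved under pics/ and viewed, at most 10 in all, crops included, and the job is handed in when it is done.

Besides the shell and the picture viewer there is one more tool, called after ">>>" as name(argument=value, ...) on one line, values as JSON. move_arm: Moves the arm, as the interface text tells. Its arguments: {"type":"object","properties":{"motion":{"type":"array"}},"required":["motion"]}

```bash
mkdir -p pics; cat > h.py <<'E'
import numpy as np, cv2
from cell import robot, cams, nets
def ray(cam,px):
    c=cams.camera_info(cam); K=np.array(c["K"]); R=np.array(c["rotation"]); 
    d=np.linalg.solve(K,[px[0],px[1],1.])[:2]; u=d.copy()
    for _ in range(20): u=d/(1+c["k1"]*(u@u))
    return np.array(c["eye"]), R@np.r_[u,1]
def at_z(cam,px,z):
    e,d=ray(cam,px); return e+d*(z-e[2])/d[2]
def proj(cam,p):
    c=cams.camera_info(cam); R=np.array(c["rotation"]); q=R.T@(np.array(p)-c["eye"]); u=q[:2]/q[2]
    u=u*(1+c["k1"]*(u@u)); return (np.array(c["K"])@np.r_[u,1])[:2]
def tri(a,b):
    (e1,d1),(e2,d2)=ray(*a),ray(*b)
    t=np.linalg.lstsq(np.c_[d1,-d2],e2-e1,rcond=None)[0]
    p,q=e1+t[0]*d1,e2+t[1]*d2; return (p+q)/2,np.linalg.norm(p-q)
def save(cam,name):
    im=cams.snapshot(cam); cv2.imwrite(f"pics/{name}.png",im[:,:,::-1]); return im
E
python3 - <<'E'
from h import *
np.set_printoptions(precision=4,suppress=True)
for c in("side","top"): save(c,c+"0"); print(c,cams.camera_info(c))
for t,z in(("tube",0),("bowl",0),("slim_stand",0),("spigot_tip",.072),("thick_stand",0),("pebble0",.005),("jar",0),("jug",0),("ink_bottle",0),("pen_cup",0),("spoon",0)):
    for c in("top","side"):
        for r in nets.tip_of(t,c)[:7 if t=="pebble0" else 2]: print(t,c,round(r["p"],2),np.round(r["pixel"]),at_z(c,r["pixel"],z))
print(robot.get_state())
E
```

```text
side {'K': array([[491.0602,   0.    , 326.6694],
       [  0.    , 491.0602, 236.9291],
       [  0.    ,   0.    ,   1.    ]]), 'k1': -0.1390020768317565, 'eye': array([0.5503, 0.8711, 0.816 ]), 'rotation': array([-0.022 ,  0.9105, -0.4129,  0.0012])}
top {'K': array([[498.6455,   0.    , 319.6357],
       [  0.    , 498.6455, 236.0263],
       [  0.    ,   0.    ,   1.    ]]), 'k1': 0.020331610947440404, 'eye': array([0.3594, 0.0133, 1.2338]), 'rotation': array([ 0.7061, -0.7016,  0.0634, -0.0718])}Traceback (most recent call last):
  File "<stdin>", line 6, in <module>
  File "h.py", line 9, in at_z
    e,d=ray(cam,px); return e+d*(z-e[2])/d[2]
        ~~~^^^^^^^^
  File "h.py", line 7, in ray
    return np.array(c["eye"]), R@np.r_[u,1]
                               ~^~~~~~~~~~~
ValueError: matmul: Input operand 1 has a mismatch in its core dimension 0, with gufunc signature (n?,k),(k,m?)->(n?,m?) (size 3 is different from 4)
```

View pics/top0.png

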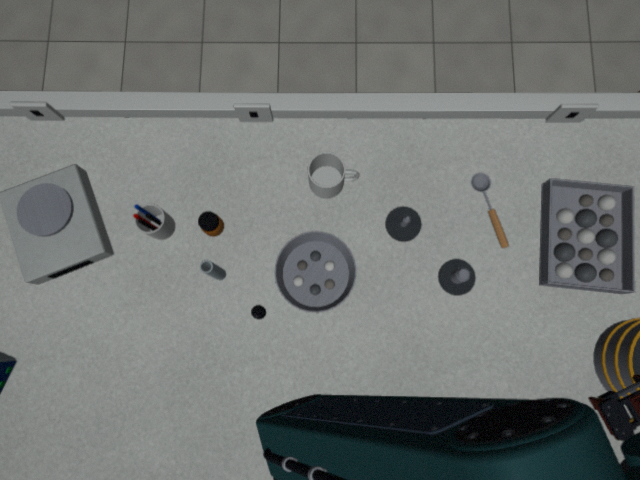

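View pics/side0.png

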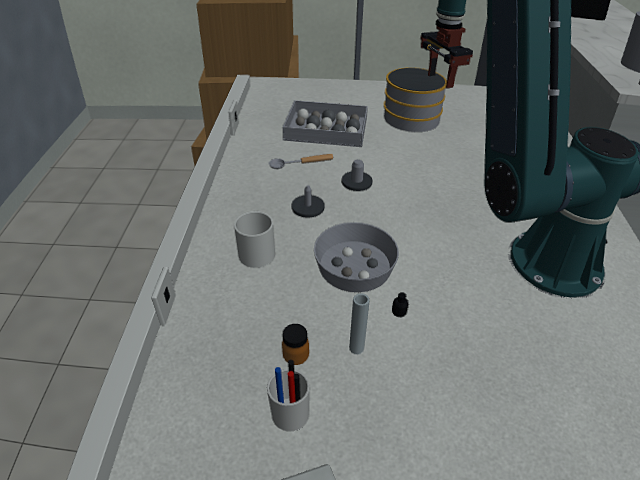

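The top picture shows the tube at about (214,270), the bowl at (316,271), the slim stand at (403,223), the thick stand at (457,276), the ink bottle at (258,312), the jar at (210,223) and the mug at (327,175). The side picture agrees. The rotation is a quaternion, so I'll fix the helper.

```bash
sed -i 's/R=np.array(c\["rotation"\])/R=Rotation.from_quat(c["rotation"]).as_matrix()/; 1a from scipy.spatial.transform import Rotation' h.py
python3 - <<'E'
from h import *
np.set_printoptions(precision=4,suppress=True)
for c in("top","side"): cams.snapshot(c)
for t,z in(("tube",0),("bowl",0),("slim_stand",0),("spigot_tip",.072),("thick_stand",0),("pebble0",.005),("jar",0),("jug",0),("ink_bottle",0),("pen_cup",0)):
    best=[]
    for c in("top","side"):
        L=nets.tip_of(t,c)
        for r in L[:7 if t=="pebble0" else 1]: print(t,c,round(r["p"],2),np.round(r["pixel"],1),at_z(c,r["pixel"],z))
        if L: best.append((c,L[0]["pixel"]))
    if len(best)==2 and t!="pebble0": print("   tri",*tri(*best))
s=robot.get_state(); print(s)
print("tool axes",Rotation.from_quat(s["tool_rot"]).as_matrix())
E
```

```text
tube top 0.85 [218.7 272.1] [0.5057 0.2794 0.    ]
tube side 0.73 [358.2 346.1] [0.4979 0.2716 0.    ]
   tri [0.5015 0.2779 0.0095] 0.0061014757844661685
bowl top 0.77 [317.7 272.6] [0.5059 0.033  0.    ]
bowl side 0.59 [355.4 264.9] [0.5033 0.0366 0.    ]
   tri [ 0.5047  0.0333 -0.0029] 0.0031263795794668112
slim_stand top 0.6 [402.1 225. ] [ 0.628  -0.1792  0.    ]
slim_stand side 0.65 [307.6 206.6] [ 0.6323 -0.1816 -0.    ]
   tri [ 0.63   -0.1793  0.0011] 0.004448962955138407
spigot_tip top 0.58 [404.3 218.5] [ 0.6282 -0.1736  0.072 ]
spigot_tip side 0.93 [307.9 184.8] [ 0.6309 -0.1818  0.072 ]
   tri [ 0.6286 -0.1728  0.0778] 0.003416179935623181
thick_stand top 0.72 [456.9 276.8] [ 0.4977 -0.3109  0.    ]
thick_stand side 0.66 [361.4 178.3] [ 0.4845 -0.3268  0.    ]
   tri [ 0.4908 -0.3058  0.0157] 0.010451652904480501
pebble0 top 0.65 [317.7 256.3] [0.5461 0.0332 0.005 ]
pebble0 top 0.64 [330.6 285.3] [0.4741 0.0009 0.005 ]
pebble0 top 0.6 [328.  266.1] [0.5216 0.0075 0.005 ]
pebble0 top 0.6 [300.4 265.5] [0.5227 0.076  0.005 ]
pebble0 top 0.42 [316.2 287.5] [0.4685 0.0363 0
[... 782 characters left out ...]
[ 0.4027  0.1709 -0.0101] 0.002033141013894364
pen_cup side 0.95 [292.7 415.8] [0.6166 0.433  0.    ]
{'time_s': 1.25, 'joint_pos': array([-1.2441,  0.3588,  1.5104,  0.    ,  1.2725, -0.1151]), 'dq': array([-0.0008,  0.0013,  0.0024, -0.    , -0.0001,  0.0014]), 'joint_efforts': array([  0.0004, -51.5337, -27.1124,   0.0678,   0.025 ,  -0.    ]), 'tool_pos': array([ 0.2565, -0.5424,  0.3026]), 'tool_rot': array([ 0.9757,  0.2191, -0.    , -0.0001]), 'contact_force': array([ 0.2816, -0.5891, -0.2371]), 'ft_torque': array([-0.0022, -0.0007,  0.0064]), 'grasp_force': 0.0, 'opening': 0.08782864142157737}
tool axes [[ 0.904   0.4276 -0.    ]
 [ 0.4276 -0.904   0.0001]
 [ 0.     -0.0001 -1.    ]]
```

>>> move_arm(motion=[{"claw": 0,"xyz": [0,0,0],"yaw": 8.4},{"claw": 0,"xyz": [0,0,0],"yaw": 8.4},{"claw": 0,"xyz": [0,0,0],"yaw": 8.5},{"claw": 0,"xyz": [5,0,0],"yaw": 0},{"claw": 0,"xyz": [5,0,0],"yaw": 0},{"claw": 0,"xyz": [5,0,0],"yaw": 0},{"claw": 0,"xyz": [5,0,0],"yaw": 0},{"claw": 0,"xyz": [4,0,0],"yaw": 0}])

```text
time_s: 2.25
tool_pos: [0.4986, -0.542, 0.3024]
tool_rot: [1.0, 0.001, 0.0, -0.0]
contact_force: [-0.9, -0.6, -0.3]
opening: 0.088
grasp_force: 0.0
```

```bash
python3 - <<'E'
from h import *
np.set_printoptions(precision=4,suppress=True)
s=robot.get_state(); print(s["time_s"],s["tool_pos"],Rotation.from_quat(s["tool_rot"]).as_matrix()[:,0])
top=cv2.imread("pics/top0.png");side=cv2.imread("pics/side0.png")
# stand feet: dark discs (z=.012 top face)
def disc(im,cam,px,w,thr,z):
    x,y=px; g=cv2.cvtColor(im,cv2.COLOR_BGR2GRAY)[y-w:y+w,x-w:x+w]
    m=(g<thr).astype(np.uint8); n,l,st,ce=cv2.connectedComponentsWithStats(m)
    k=1+np.argmax(st[1:,4]); pts=cv2.findContours((l==k).astype(np.uint8),0,1)[0]
    c=max(pts,key=len); e=cv2.fitEllipse(cv2.convexHull(c)); p=np.array(e[0])+[x-w,y-w]
    print(cam,px,p,e[1],at_z(cam,p,z))
disc(top,"top",(403,223),28,85,.010); disc(side,"side",(308,205),26,85,.010)
disc(top,"top",(457,276),28,85,.010); disc(side,"side",(357,180),24,85,.010)
a=cv2.resize(top[245:295,190:240],None,fx=7,fy=7,interpolation=2)
b=cv2.resize(side[285:365,335:385],None,fx=5.6,fy=5.6,interpolation=2)[:448]
b=cv2.resize(side[285:365,335:385],(350,560),interpolation=2); a=cv2.copyMakeBorder(a,0,210,0,0,0)
for p,q,c in (((.502,.276),a,"top"),((.502,.276),b,"side")):
    for z in(0,.15):
        for t in np.linspace(0,6.28,60):
            u=proj(c,[p[0]+.015*np.cos(t),p[1]+.015*np.sin(t),z])
            u=(u-([190,245] if c=="top" else [335,285])+.5)*7; cv2.circle(q,tuple(int(v) for v in u),1,(0,255,0),-1)
cv2.imwrite("pics/tube.png",np.hstack([a,b]))
E
```

```text
2.25 [ 0.4986 -0.542   0.3024] [1.     0.001  0.0001]
top (403, 223) [402.9462 223.6036] (34.33567428588867, 35.62691116333008) [ 0.6294 -0.1798  0.01  ]
side (308, 205) [307.0333 202.8084] (30.146364212036133, 33.198978424072266) [ 0.634  -0.1853  0.01  ]
top (457, 276) [456.3222 276.7329] (35.306949615478516, 36.991493225097656) [ 0.4968 -0.3069  0.01  ]
side (357, 180) [355.9322 177.3645] (28.042625427246094, 31.558034896850586) [ 0.5011 -0.3159  0.01  ]
```

View pics/tube.png

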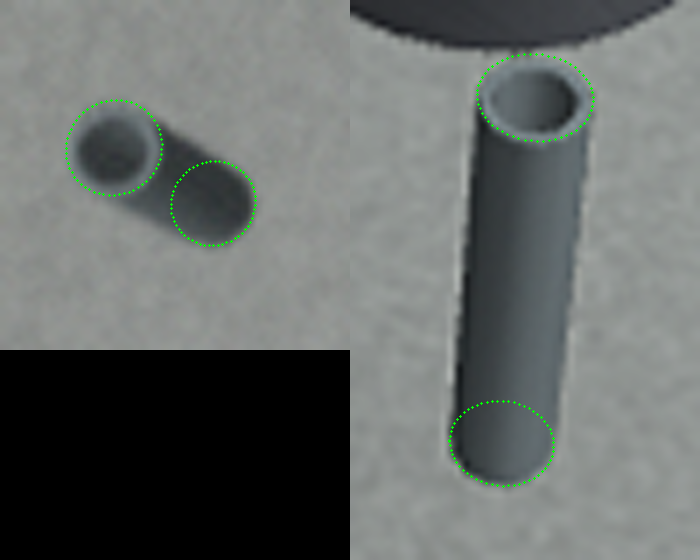

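The overlay for a tube at (0.502, 0.276) matches its outline in both cameras: top end at about (206,266) from above, base at about (221,274). The slim stand is near (0.629, -0.179).

>>> move_arm(motion=[{"claw": 0,"xyz": [0,-3,0],"yaw": 0},{"claw": 0,"xyz": [0,-6,0],"yaw": 0},{"claw": 0,"xyz": [0,-6,0],"yaw": 0},{"claw": 0,"xyz": [0,-6,0],"yaw": 0},{"claw": 0,"xyz": [0,-6,0],"yaw": 0},{"claw": 0,"xyz": [0,-6,0],"yaw": 0},{"claw": 0,"xyz": [0,-6,0],"yaw": 0},{"claw": 0,"xyz": [0,-6,0],"yaw": 0}])

```text
time_s: 3.25
tool_pos: [0.4963, -0.0905, 0.3029]
tool_rot: [1.0, -0.0, 0.0, 0.0]
contact_force: [-0.4, -0.0, -0.3]
opening: 0.0878
grasp_force: 0.0
```

>>> move_arm(motion=[{"claw": 0,"xyz": [0,-6,0],"yaw": 0},{"claw": 0,"xyz": [0,-6,0],"yaw": 0},{"claw": 0,"xyz": [0,-6,0],"yaw": 0},{"claw": 0,"xyz": [0,-6,0],"yaw": 0},{"claw": 0,"xyz": [0,-6,0],"yaw": 0},{"claw": 0,"xyz": [0,-4,0],"yaw": 0},{"claw": 0,"xyz": [0,-2.8,0],"yaw": 0},{"claw": 0,"xyz": [0,0,0],"yaw": 0}])

```text
time_s: 4.25
tool_pos: [0.4962, 0.2774, 0.3026]
tool_rot: [1.0, 0.002, 0.0, -0.0]
contact_force: [0.3, -0.3, 0.7]
opening: 0.088
grasp_force: 0.0
```

>>> move_arm(motion=[{"claw": 0,"xyz": [0.6,0.1,2],"yaw": 0},{"claw": 0,"xyz": [0,0,4],"yaw": 0},{"claw": 0,"xyz": [0,0,4],"yaw": 0},{"claw": 0,"xyz": [0,0,3],"yaw": 0},{"claw": 0,"xyz": [0,0,1.2],"yaw": 0},{"claw": 0,"xyz": [0,0,0],"yaw": 0},{"claw": 0.3,"xyz": [0,0,0],"yaw": 0},{"claw": 0.5,"xyz": [0,0,0],"yaw": 0}])

```text
time_s: 5.25
tool_pos: [0.5031, 0.2749, 0.162]
tool_rot: [1.0, 0.0, 0.001, -0.0]
contact_force: [-0.1, 0.4, -0.9]
opening: 0.0713
grasp_force: 0.0
```

>>> move_arm(motion=[{"claw": 0.6,"xyz": [0,0,0],"yaw": 0},{"claw": 0.8,"xyz": [0,0,0],"yaw": 0},{"claw": 1,"xyz": [0,0,0],"yaw": 0},{"claw": 1,"xyz": [0,0,0],"yaw": 0},{"claw": 1,"xyz": [0,0,0],"yaw": 0},{"claw": 1,"xyz": [0,0,0],"yaw": 0}])

```text
time_s: 6.0
tool_pos: [0.5023, 0.2747, 0.1607]
tool_rot: [1.0, 0.0, -0.0, -0.0]
contact_force: [-0.9, -0.1, -0.1]
opening: 0.0285
grasp_force: 30.0
```

>>> move_arm(motion=[{"claw": 1,"xyz": [0,0,-1],"yaw": 0},{"claw": 1,"xyz": [0,0,-3],"yaw": 0},{"claw": 1,"xyz": [0,0,-4],"yaw": 0},{"claw": 1,"xyz": [0,0,-3],"yaw": 0},{"claw": 1,"xyz": [0,0,-0.5],"yaw": 0},{"claw": 1,"xyz": [0,3,0],"yaw": 0},{"claw": 1,"xyz": [0,4,0],"yaw": 0},{"claw": 1,"xyz": [0,1,0],"yaw": 0}])

```text
time_s: 7.0
tool_pos: [0.5014, 0.1929, 0.2745]
tool_rot: [1.0, -0.001, -0.001, 0.0]
contact_force: [-0.1, -0.0, -0.7]
opening: 0.0285
grasp_force: 30.0
```

```bash
python3 - <<'E'
from h import *
np.set_printoptions(precision=4,suppress=True)
s=robot.get_state(); print(s["time_s"],s["tool_pos"],s["opening"])
cams.snapshot("side");
for r in nets.tip_of("tube","side")[:1]: print(r, at_z("side",r["pixel"],s["tool_pos"][2]-.161))
im=[]
P={"top":(316,271,50),"side":(356,257,55)}
for c,(x,y,w) in P.items():
    g=cv2.imread(f"pics/{c}0.png")[y-w:y+w,x-w:x+w]; q=cv2.resize(g,(560,560),interpolation=2)[:500 if 0 else 560]; k=560/(2*w)
    q=cv2.resize(q,(400,400)); k*=400/560
    for R,z in((.098,.055),(.085,0),(.080,.005)):
        for t in np.linspace(0,6.28,120):
            u=(proj(c,[.504+R*np.cos(t),.036+R*np.sin(t),z])-[x-w,y-w]+.5)*k
            cv2.circle(q,tuple(int(v) for v in u),1,(0,255,0) if R>.09 else (0,0,255),-1)
    im.append(q)
cv2.imwrite("pics/bowl.png",np.hstack(im))
E
```

```text
7.0 [0.5014 0.1929 0.2745] 0.028531076174164505
{'pixel': [361.1, 275.4], 'p': 0.69} [0.4985 0.1821 0.1135]
```

View pics/bowl.png

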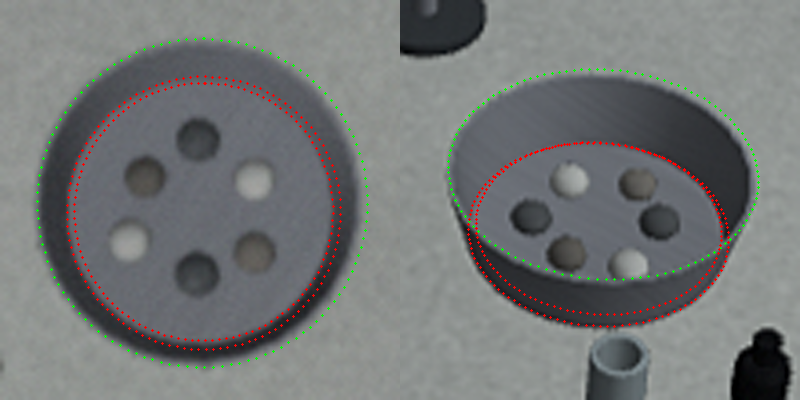

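The overlay puts the bowl's centre at about (0.505, 0.037). The six pebbles form a ring of roughly 42 mm radius, two white, two brown and two dark.

>>> move_arm(motion=[{"claw": 1,"xyz": [0.3,4,0],"yaw": 0},{"claw": 1,"xyz": [0,5,0],"yaw": 0},{"claw": 1,"xyz": [0,4,0],"yaw": 0},{"claw": 1,"xyz": [0,2.2,0],"yaw": 0},{"claw": 1,"xyz": [0,0.6,0],"yaw": 0},{"claw": 1,"xyz": [0,0,2],"yaw": 0},{"claw": 1,"xyz": [0,0,3],"yaw": 0},{"claw": 1,"xyz": [0,0,0],"yaw": 0}])

```text
time_s: 8.1
tool_pos: [0.5039, 0.038, 0.2238]
tool_rot: [1.0, 0.001, -0.002, -0.0]
contact_force: [-0.1, 0.1, -0.4]
opening: 0.029
grasp_force: 30.0
```

```bash
python3 - <<'E'
from h import *
np.set_printoptions(precision=4,suppress=True)
s=robot.get_state(); print(s["time_s"],s["tool_pos"],s["opening"])
x,y,w,k=356,237,75,7
g=save("side","a1")[y-w:y+w,x-w:x+w,::-1]; q=cv2.resize(g,None,fx=4,fy=4,interpolation=2); p=s["tool_pos"]
for z in(p[2]-.161,.013):
  for t in np.linspace(0,6.28,60):
    u=(proj("side",[p[0]+.015*np.cos(t),p[1]+.015*np.sin(t),z])-[x-w,y-w]+.5)*4
    cv2.circle(q,tuple(int(v) for v in u),1,(0,255,0),-1)
cv2.imwrite("pics/a1c.png",q)
E
```

```text
8.1 [0.5039 0.038  0.2238] 0.028997297701248047
```

View pics/a1c.png

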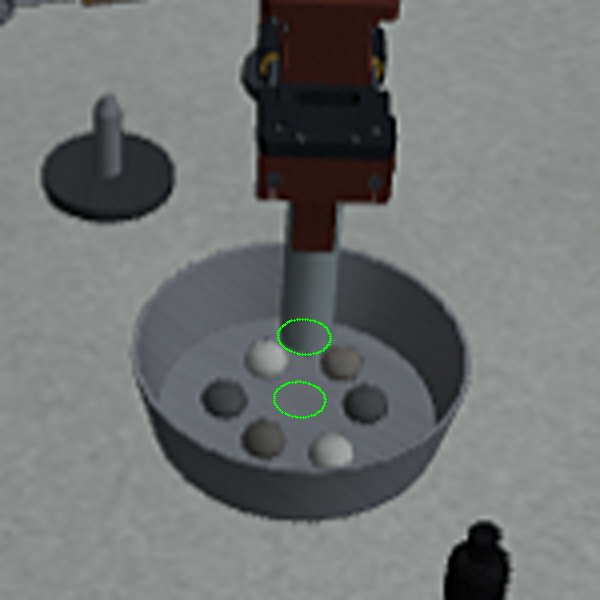

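The tube hangs over the clear middle of the bowl, with its end at about crop (308,350), close to the predicted position. I'll lower it and stir.

>>> move_arm(motion=[{"claw": 1,"xyz": [0,0,2.5],"yaw": 0},{"claw": 1,"xyz": [0,0,2],"yaw": 0},{"claw": 1,"xyz": [0,0,0.9],"yaw": 0},{"claw": 1,"xyz": [0,0,0],"yaw": 0}])

```text
time_s: 8.65
tool_pos: [0.5057, 0.037, 0.172]
tool_rot: [1.0, 0.0, 0.0, -0.0]
contact_force: [-0.3, 0.2, -0.8]
opening: 0.0286
grasp_force: 30.0
```

>>> move_arm(motion=[{"claw": 1,"xyz": [0,-1,0],"yaw": 0},{"claw": 1,"xyz": [0,-1.5,0],"yaw": 0},{"claw": 1,"xyz": [0,-1.5,0],"yaw": 0},{"claw": 1,"xyz": [0,-1,0],"yaw": 0},{"claw": 1,"xyz": [1.9,0.4,0],"yaw": 0},{"claw": 1,"xyz": [1.6,1.1,0],"yaw": 0},{"claw": 1,"xyz": [1.1,1.6,0],"yaw": 0},{"claw": 1,"xyz": [0.4,1.9,0],"yaw": 0}])

```text
time_s: 9.65
tool_pos: [0.5565, 0.0354, 0.1716]
tool_rot: [1.0, 0.0, 0.001, 0.0]
contact_force: [0.8, -0.6, -1.2]
opening: 0.0287
grasp_force: 30.0
```

>>> move_arm(motion=[{"claw": 1,"xyz": [-0.4,1.9,0],"yaw": 0},{"claw": 1,"xyz": [-1.1,1.6,0],"yaw": 0},{"claw": 1,"xyz": [-1.6,1.1,0],"yaw": 0},{"claw": 1,"xyz": [-1.9,0.4,0],"yaw": 0},{"claw": 1,"xyz": [-1.9,-0.4,0],"yaw": 0},{"claw": 1,"xyz": [-1.6,-1.1,0],"yaw": 0},{"claw": 1,"xyz": [-1.1,-1.6,0],"yaw": 0},{"claw": 1,"xyz": [-0.4,-1.9,0],"yaw": 0}])

```text
time_s: 10.65
tool_pos: [0.4551, 0.0367, 0.1723]
tool_rot: [1.0, -0.0, 0.001, 0.0]
contact_force: [4.4, -1.1, -0.5]
opening: 0.0283
grasp_force: 30.0
```

>>> move_arm(motion=[{"claw": 1,"xyz": [0.4,-1.9,0.2],"yaw": 0},{"claw": 1,"xyz": [1.1,-1.6,0],"yaw": 0},{"claw": 1,"xyz": [1.6,-1.1,0],"yaw": 0},{"claw": 1,"xyz": [1.9,-0.4,0],"yaw": 0},{"claw": 1,"xyz": [1.9,0.4,0],"yaw": 0},{"claw": 1,"xyz": [1.6,1.1,0],"yaw": 0},{"claw": 1,"xyz": [1.1,1.6,0],"yaw": 0},{"claw": 1,"xyz": [0.4,1.9,0],"yaw": 0}])

```text
time_s: 11.65
tool_pos: [0.554, 0.0358, 0.1688]
tool_rot: [1.0, 0.0, -0.002, -0.0]
contact_force: [-4.1, -0.1, -0.4]
opening: 0.0288
grasp_force: 30.0
```

```bash
python3 - <<'E'
from h import *
np.set_printoptions(precision=4,suppress=True)
x,y,w=356,237,75
g=save("side","a2")[y-w:y+w,x-w:x+w,::-1]; cv2.imwrite("pics/a2c.png",cv2.resize(g,None,fx=3,fy=3,interpolation=2))
for r in nets.look_for("pebble0","side")[:8]: print(round(r["p"],2),np.array(r["pixel"]),at_z("side",r["pixel"],.0135))
E
```

```text
0.63 [384.2 264.7] [0.4366 0.046  0.0135]
0.55 [377.8 252.8] [0.4501 0.0059 0.0135]
0.37 [324.1 263.1] [0.5773 0.0486 0.0135]
```

View pics/a2c.png

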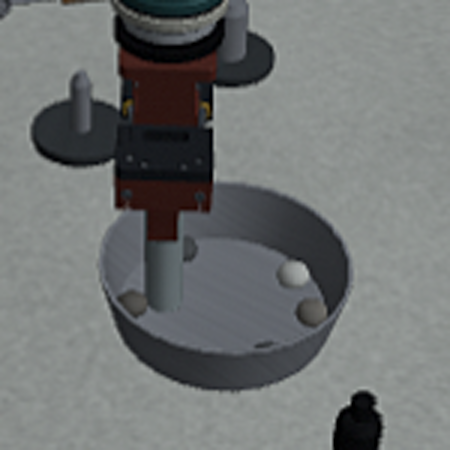

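The pebbles have been swept outward and round: brown at crop (133,300) and (312,312), white at (293,273), dark at (187,248) and (265,345). The second white is hidden. I'll lift out and check that all six have moved and are still in the bowl.

>>> move_arm(motion=[{"claw": 1,"xyz": [-2,0,0],"yaw": 0},{"claw": 1,"xyz": [-2.8,0,0],"yaw": 0},{"claw": 1,"xyz": [0,0,-2],"yaw": 0},{"claw": 1,"xyz": [0,0,-4],"yaw": 0},{"claw": 1,"xyz": [0,0,-4],"yaw": 0},{"claw": 1,"xyz": [0,0,-2],"yaw": 0},{"claw": 1,"xyz": [3,4,0],"yaw": 0},{"claw": 1,"xyz": [3,4,0],"yaw": 0}])

```text
time_s: 12.75
tool_pos: [0.5691, -0.0445, 0.291]
tool_rot: [1.0, 0.001, 0.002, 0.0]
contact_force: [1.7, -0.0, -0.9]
opening: 0.0288
grasp_force: 30.0
```

>>> move_arm(motion=[{"claw": 1,"xyz": [3,4,0],"yaw": 0},{"claw": 1,"xyz": [2,4,0],"yaw": 0},{"claw": 1,"xyz": [1,3,0],"yaw": 0},{"claw": 1,"xyz": [0,1.5,0],"yaw": 0},{"claw": 1,"xyz": [0,0,0],"yaw": 0}])

```text
time_s: 13.38
tool_pos: [0.6271, -0.169, 0.2896]
tool_rot: [1.0, -0.001, 0.0, -0.0]
contact_force: [-0.2, -0.2, -1.2]
opening: 0.029
grasp_force: 30.0
```

```bash
python3 - <<'E'
from h import *
np.set_printoptions(precision=4,suppress=True)
s=robot.get_state(); print(s["time_s"],s["tool_pos"])
A=save("top","b_top"); B=save("side","b_side")
for c in("top","side"):
  for r in nets.look_for("pebble0",c)[:8]: print(c,round(r["p"],2),np.array(r["pixel"]),at_z(c,r["pixel"],.0135))
a=cv2.resize(A[221:321,266:366],(400,400),interpolation=2); b=cv2.resize(B[130:290,270:430],(400,400),interpolation=2)
cv2.imwrite("pics/b.png",np.hstack([a,b])[:,:,::-1])
E
```

```text
13.375 [ 0.6271 -0.169   0.2896]
top 0.65 [328.3 297.8] [0.4429 0.0064 0.0135]
top 0.62 [311.  242.3] [0.5799 0.05   0.0135]
top 0.62 [287.3 274.7] [0.4986 0.1074 0.0135]
top 0.62 [291.6 286.2] [0.4705 0.0963 0.0135]
top 0.48 [342.8 260. ] [ 0.5359 -0.029   0.0135]
side 0.65 [326.5 265. ] [0.5714 0.0546 0.0135]
side 0.57 [382. 267.] [0.4421 0.054  0.0135]
side 0.53 [379.1 253.1] [0.447  0.0068 0.0135]
side 0.43 [340.7 247.7] [ 0.5396 -0.007   0.0135]
side 0.31 [309.6 160.3] [ 0.6412 -0.3932  0.0135]
```

View pics/b.png

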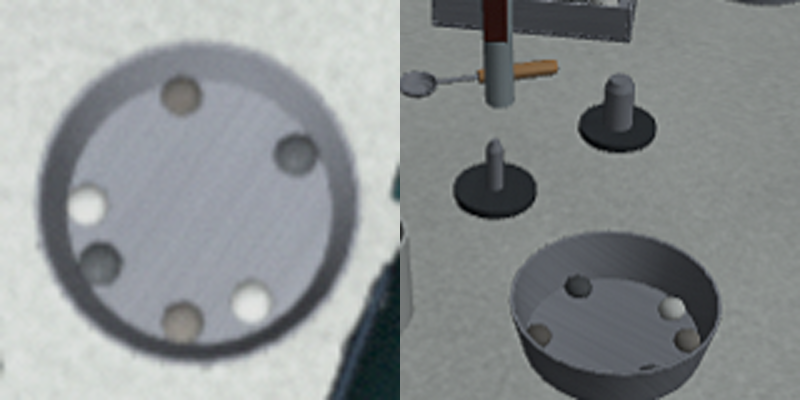

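The top picture shows all six pebbles in the bowl, each 34–75 mm from where it started. Brown are at crop (181,95) and (182,322), dark at (296,154) and (101,264), white at (88,204) and (251,301). In the side picture the tube hangs above the slim spigot. Next I'll fit the stand and the held tube precisely.

```bash
cat > fit.py <<'E'
from h import *
from scipy.optimize import minimize
np.set_printoptions(precision=4,suppress=True)
T=np.linspace(0,2*np.pi,48,endpoint=False)
def ring(c,x,y,r,z): return [proj(c,[x+r*np.cos(t),y+r*np.sin(t),z]) for t in T]
def mask(c,x,y,parts,o,w,S=4):
    m=np.zeros((2*w*S,2*w*S),np.uint8)
    for part in parts:
        p=np.array(sum((ring(c,x,y,r,z) for r,z in part),[]))
        h=cv2.convexHull((((p-o+w+.5)*S)).astype(np.float32)); cv2.fillConvexPoly(m,np.round(h*16).astype(int),1,shift=4)
    return cv2.resize(m.astype(np.float32),(2*w,2*w),interpolation=cv2.INTER_AREA)
def fit(im,c,x0,parts,w):   # foreground/background split by model mask, max contrast (least squares over 2-3 grey levels)
    o=np.round(proj(c,[*x0,.03])); g=im[int(o[1])-w:int(o[1])+w,int(o[0])-w:int(o[0])+w].astype(float).reshape(-1,3)
    def cost(v):
        cols=[np.ones(len(g))]+[mask(c,*v,[p],o,w).ravel() for p in parts]
        A=np.array(cols).T; s=np.linalg.lstsq(A,g,rcond=None)[0]; return np.sum((g-A@s)**2)
    G=[(cost((x0[0]+a,x0[1]+b)),x0[0]+a,x0[1]+b) for a in np.arange(-.009,.0091,.003) for b in np.arange(-.009,.0091,.003)]
    b=min(G)[1:]
    return minimize(cost,b,method="Nelder-Mead",options=dict(initial_simplex=np.array([b,(b[0]+.002,b[1]),(b[0],b[1]+.002)]),xatol=1e-4)).x
E
python3 - <<'E'
from fit import *
foot=[(.045,0),(.045,.012)]
def sp(r,rt): return [(r,.012),(r,.062),(rt,.072)]
for c in("top","side"):
    im=cv2.imread(f"pics/{c}0.png")
    print(c,"slim",fit(im,c,(.629,-.179),[foot,sp(.009,.004)],26),"thick",fit(im,c,(.497,-.308),[foot,sp(.017,.012)],26))
    if 1: print(c,"tube0",fit(im,c,(.502,.276),[[(.015,0),(.015,.15)]],26 if c=="top" else 45))
E
```

```text
Traceback (most recent call last):
  File "fit.py", line 17, in fit
    G=[(cost((x0[0]+a,x0[1]+b)),x0[0]+a,x0[1]+b) for a in np.arange(-.009,.0091,.003) for b in np.arange(-.009,.0091,.003)]
        ~~~~^^^^^^^^^^^^^^^^^^^
  File "fit.py", line 15, in cost
    cols=[np.ones(len(g))]+[mask(c,*v,[p],o,w).ravel() for p in parts]
                            ~~~~^^^^^^^^^^^^^^
  File "fit.py", line 9, in mask
    p=np.array(sum((ring(c,x,y,r,z) for r,z in part),[]))
               ~~~^^^^^^^^^^^^^^^^^^^^^^^^^^^^^^^^^^^^^^
  File "fit.py", line 9, in <genexpr>
    p=np.array(sum((ring(c,x,y,r,z) for r,z in part),[]))
                    ~~~~^^^^^^^^^^^
  File "fit.py", line 5, in ring
    def ring(c,x,y,r,z): return [proj(c,[x+r*np.cos(t),y+r*np.sin(t),z]) for t in T]
                                 ~~~~^^^^^^^^^^^^^^^^^^^^^^^^^^^^^^^^^^^
  File "h.py", line 12, in proj
    c=cams.camera_info(cam); R=Rotation.from_quat(c["rotation"]).as_matrix(); q=R.T@(np.array(p)-c["eye"]); u=q[:2]/q[2]
ValueError: time passes only in moves, steps and waits
```

```bash
sed -i 's/cams.camera_info(cam)/info(cam)/; 3i import functools\ninfo=functools.lru_cache(None)(lambda n: cams.camera_info(n))' h.py
cat > run.py <<'E'
from fit import *
foot=[(.045,0),(.045,.012)]
def sp(r,rt): return [(r,.012),(r,.062),(rt,.072)]
for c in("top","side"):
    im=cv2.imread(f"pics/{c}0.png")
    print(c,"slim",fit(im,c,(.629,-.179),[foot,sp(.009,.004)],26))
    print(c,"tube0",fit(im,c,(.502,.276),[[(.015,0),(.015,.15)]],26 if c=="top" else 36))
E
head -6 h.py; python3 run.py
```

```text
import numpy as np, cv2
from scipy.spatial.transform import Rotation
import functools
info=functools.lru_cache(None)(lambda n: cams.camera_info(n))
from cell import robot, cams, nets
def ray(cam,px):
top slim [ 0.6305 -0.18  ]
top tube0 [0.5016 0.2754]
side slim [ 0.6326 -0.1794]
side tube0 [0.5026 0.2747]
```

>>> move_arm(motion=[{"claw": 1,"xyz": [0.4,1,0],"yaw": 0},{"claw": 1,"xyz": [0,0,2],"yaw": 0},{"claw": 1,"xyz": [0,0,2],"yaw": 0},{"claw": 1,"xyz": [0,0,0.7],"yaw": 0},{"claw": 1,"xyz": [0,0,0],"yaw": 0},{"claw": 1,"xyz": [0,0,0],"yaw": 0}])

```text
time_s: 14.32
tool_pos: [0.632, -0.1785, 0.2436]
tool_rot: [1.0, 0.0, 0.001, 0.0]
contact_force: [-0.1, 0.5, -0.6]
opening: 0.0286
grasp_force: 30.0
```

```bash
python3 - <<'E'
from fit import *
s=robot.get_state(); p=s["tool_pos"]; print(s["time_s"],p,s["tool_rot"],s["contact_force"])
B=save("side","c_side")[:,:,::-1]; x,y,w=308,175,50
q=cv2.resize(B[y-w:y+w,x-w:x+w],(600,600),interpolation=2)
def dr(c,X,Y,r,z,col):
    for u in ring(c,X,Y,r,z): cv2.circle(q,tuple(int(v) for v in (u-[x-w,y-w]+.5)*6),1,col,-1)
dr("side",p[0],p[1],.015,p[2]-.161,(0,255,0)); dr("side",p[0],p[1],.015,p[2]-.161+.05,(0,255,0))
dr("side",.6315,-.1797,.004,.072,(0,0,255)); dr("side",.6315,-.1797,.009,.062,(0,0,255)); dr("side",.6315,-.1797,.009,.012,(0,0,255)); dr("side",.6315,-.1797,.045,.012,(0,0,255))
cv2.imwrite("pics/c.png",q)
E
```

```text
14.325 [ 0.632  -0.1785  0.2436] [1.     0.0002 0.0007 0.0002] [-0.0585  0.4787 -0.5832]
```

View pics/c.png

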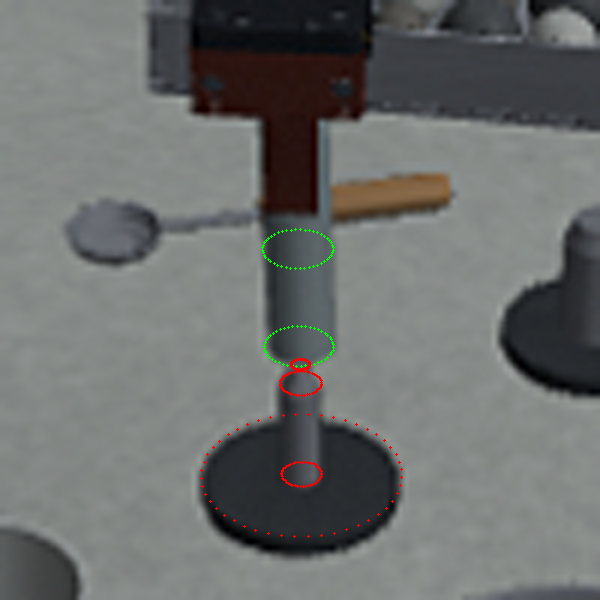

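Tube and spigot are lined up to within about 1 mm: tube axis at crop column 300, spigot at 299.5. I'll lower gently while watching the force.

>>> move_arm(motion=[{"claw": 1,"xyz": [0,0,0.5],"yaw": 0},{"claw": 1,"xyz": [0,0,0.5],"yaw": 0},{"claw": 1,"xyz": [0,0,0.5],"yaw": 0},{"claw": 1,"xyz": [0,0,0.5],"yaw": 0},{"claw": 1,"xyz": [0,0,0],"yaw": 0},{"claw": 1,"xyz": [0,0,0],"yaw": 0}])

```text
time_s: 15.12
tool_pos: [0.6315, -0.1783, 0.2227]
tool_rot: [1.0, 0.0, 0.0, -0.0]
contact_force: [0.6, -0.1, -1.3]
opening: 0.0287
grasp_force: 30.0
```

>>> move_arm(motion=[{"claw": 1,"xyz": [0,0,0.5],"yaw": 0},{"claw": 1,"xyz": [0,0,0.5],"yaw": 0},{"claw": 1,"xyz": [0,0,0.5],"yaw": 0},{"claw": 1,"xyz": [0,0,0.5],"yaw": 0},{"claw": 1,"xyz": [0,0,0.5],"yaw": 0},{"claw": 1,"xyz": [0,0,0.5],"yaw": 0},{"claw": 1,"xyz": [0,0,0],"yaw": 0}])

```text
time_s: 16.0
tool_pos: [0.6316, -0.1784, 0.1921]
tool_rot: [1.0, 0.0, 0.0, 0.0]
contact_force: [1.9, -1.5, -1.7]
opening: 0.0285
grasp_force: 30.0
```

>>> move_arm(motion=[{"claw": 1,"xyz": [0.05,0.05,0.4],"yaw": 0},{"claw": 1,"xyz": [0,0,0.4],"yaw": 0},{"claw": 1,"xyz": [0,0,0.4],"yaw": 0},{"claw": 1,"xyz": [0,0,0.4],"yaw": 0},{"claw": 1,"xyz": [0,0,0.1],"yaw": 0},{"claw": 1,"xyz": [0,0,0],"yaw": 0}])

```text
time_s: 16.75
tool_pos: [0.6317, -0.1787, 0.1755]
tool_rot: [1.0, 0.0, -0.0, -0.0]
contact_force: [0.3, -0.1, -1.0]
opening: 0.0286
grasp_force: 30.0
```

>>> move_arm(motion=[{"claw": 1,"xyz": [0,0,0.1],"yaw": 0},{"claw": 1,"xyz": [0,0,0.1],"yaw": 0},{"claw": 1,"xyz": [0,0,0],"yaw": 0}])

```text
time_s: 17.12
tool_pos: [0.6318, -0.1787, 0.1735]
tool_rot: [1.0, 0.0, -0.0, -0.0]
contact_force: [-0.4, -0.9, -1.2]
opening: 0.0286
grasp_force: 30.0
```

>>> move_arm(motion=[{"claw": 1,"xyz": [0,0,0.05],"yaw": 0},{"claw": 1,"xyz": [0,0,0.05],"yaw": 0},{"claw": 1,"xyz": [0,0,0],"yaw": 0}])

```text
time_s: 17.5
tool_pos: [0.632, -0.1787, 0.1728]
tool_rot: [1.0, 0.0, 0.0, -0.0]
contact_force: [-0.7, -0.1, -0.2]
opening: 0.0288
grasp_force: 30.0
```

>>> move_arm(motion=[{"claw": 1,"xyz": [0,0,0.05],"yaw": 0},{"claw": 1,"xyz": [0,0,0],"yaw": 0}])

```text
time_s: 17.75
tool_pos: [0.632, -0.1788, 0.1727]
tool_rot: [1.0, 0.0, 0.0, 0.0]
contact_force: [-2.0, 1.4, 5.5]
opening: 0.0288
grasp_force: 30.0
```

>>> move_arm(motion=[{"claw": 1,"xyz": [0,0,0.05],"yaw": 0},{"claw": 1,"xyz": [0,0,0],"yaw": 0}])

```text
time_s: 18.0
tool_pos: [0.632, -0.1788, 0.1727]
tool_rot: [1.0, 0.0, 0.0, 0.0]
contact_force: [-2.3, 1.0, 8.4]
opening: 0.0289
grasp_force: 30.0
```

It is seated: firm upward force at the expected height. I'll release and rise.

>>> move_arm(motion=[{"claw": 0.5,"xyz": [0,0,0],"yaw": 0},{"claw": 0.3,"xyz": [0,0,0],"yaw": 0},{"claw": 0,"xyz": [0,0,0],"yaw": 0},{"claw": 0,"xyz": [0,0,0],"yaw": 0},{"claw": 0,"xyz": [0,0,0],"yaw": 0},{"claw": 0,"xyz": [0,0,0],"yaw": 0}])

```text
time_s: 18.75
tool_pos: [0.632, -0.1788, 0.1716]
tool_rot: [1.0, 0.0, 0.0, -0.0]
contact_force: [-0.4, 1.5, 0.0]
opening: 0.0853
grasp_force: 0.0
```

>>> move_arm(motion=[{"claw": 0,"xyz": [0,0,-2],"yaw": 0},{"claw": 0,"xyz": [0,0,-4],"yaw": 0},{"claw": 0,"xyz": [0,0,-4],"yaw": 0},{"claw": 0,"xyz": [0,0,-4],"yaw": 0},{"claw": 0,"xyz": [0,5,0],"yaw": 0},{"claw": 0,"xyz": [0,5,0],"yaw": 0},{"claw": 0,"xyz": [0,5,0],"yaw": 0},{"claw": 0,"xyz": [0,0,0],"yaw": 0}])

```text
time_s: 19.75
tool_pos: [0.6315, -0.3326, 0.3112]
tool_rot: [1.0, -0.002, 0.0, 0.001]
contact_force: [-0.5, 0.4, -0.0]
opening: 0.0876
grasp_force: 0.0
```

```bash
python3 - <<'E'
from fit import *
s=robot.get_state(); p=s["tool_pos"]; print(s["time_s"],p,s["opening"],s["contact_force"])
B=save("side","d_side")[:,:,::-1].copy()
for z in(.012,.162):
    for u in ring("side",.632,-.179,.015,z): cv2.circle(B,tuple(int(round(v)) for v in u),0,(0,255,0),-1)
A=cams.snapshot("top")[:,:,::-1]
q=np.hstack([cv2.resize(B[100:300,220:420],(400,400),interpolation=2),cv2.resize(A[160:320,270:430],(400,400),interpolation=2)])
cv2.imwrite("pics/d.png",q)
E
```

```text
19.75 [ 0.6315 -0.3326  0.3112] 0.08760632217263434 [-0.5315  0.4485 -0.0086]
```

View pics/d.png

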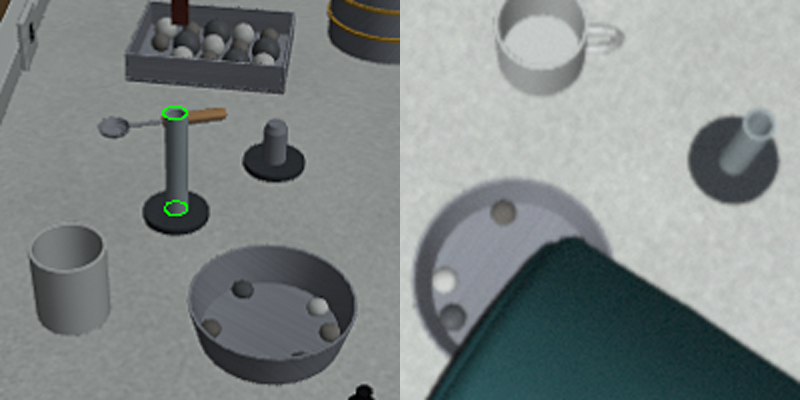

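The tube stands upright and home on the slim stand, with its outline matching the overlay at crop (176,113) and (176,208). Nothing else has been disturbed and the gripper is clear, so I'm handing in.

```bash
python3 -c "
from cell import robot
print(robot.sign_off())"
```

```text
the job is handed in; nothing more can be done
None
```

The job is handed in at about 20 s: all six pebbles were moved and are still in the bowl, the tube was guided down fully home on the slim spigot and released, and I saw nothing else disturbed.

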